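# Set an overflow baffle square in its bonding jig and hold it while the cement grabs

### The arm

A 6-joint arm with a two-finger parallel gripper is mounted at the origin on a cart in front of the work surface, level with it; the furniture and walls round the work are solid. World frame = base frame: x ahead of the robot, y to its left, z up, the work surface at z = 0. Lengths are in m, angles in rad, forces in N, time in s.
With the tool pointing down it reaches from about 0.35 to 0.975 m from the base axis. Payload 4.9 kg.
Tool frame: the origin (TCP) lies at the very end of the fingers, on their centre line; the grasp point (between the pads) lies 19 mm behind it; z points along the fingers, y is the line along which they close (so a half turn about z gives the same grasp; the last joint's range is limited). The gripper opens to 85 mm and grips with 20 to 120 N. Pads are 22 mm wide; open, the fingers measure 114 mm over their backs; the gripper's body (76 mm by 85 mm) begins 54 mm behind the grasp point. The pads swing forward as they close: fully open they stand 13 mm farther back than shut.
Start: joints at [-1.452, 0.053, 1.613, -0, 1.476, -0.119], TCP at [0.147, -0.607, 0.211] pointing down, gripper open.
Joint ranges: [-3.01, 3.01], [-1.01, 2.22], [0.06, 2.58], [-1.02, 4.17], [0.09, 2.62], [-3.14, 3.14]. Speed limits (rad/s): [2.57, 2.57, 3.14, 3.14, 3.14, 3.14].

### API

Orientations are given as a unit quaternion [w, x, y, z].
In Python, from station import * gives the robot as it stands. The module is installed in compiled form; this text tells all that it offers.
- The arm moves only by the tool servo_tool, never from a script. Its argument "deltas" is a list that holds one entry, the list of rows, each a list of 7 numbers: the shift along the tool's x, y, z each as a share of 0.025 m, from -1 to 1, then the turn, a rotation vector about the tool's x, y, z each as a share of 0.12 rad, from -1 to 1, then the closure, from 0 (fully open) to 1 (shut). In form: [[[tx, ty, tz, rx, ry, rz, hand], ...]]. A call has 1 to 20 rows; each row shifts and turns the commanded pose from where the row before left it, along the tool's axes as they then stand; what a row does not reach is not made up. A row lasts 1/8 s, in which the tool goes at most 62.5 mm and 10.7 degrees, less where a joint would pass 70% of its speed; a pose out of reach is approached as far as the arm can. A call with a number of a shift or a turn outside -1 to 1 is refused whole. A call with a gripper value outside its range is refused whole. The fingers move at their own pace and stop on an object; "newtons" is the grip in N (left out, the last holds). Time passes only in rows, so rows that do not move let the fingers close. It gives the time, the measured TCP pose, the force, the opening and the grip force at its end, in the units of the state.
- sense(): the state, without advancing time (a new reading comes with each control period).
- read_camera(name): name is "side" or "top" or "wrist"; returns a dict with "image" (384x512x3 uint8, blue, green, red), "fovy" (degrees; the focal length in pixels is half the picture's height over the tangent of half this angle, whatever the lens; pixels are square), "cx", "cy" (the principal point, pixels), "rvec" (rotation vector, rad) and "tvec" (3), from world to camera coordinates, as OpenCV has them. Camera axes: x right, y down, z forward; pixel columns grow to the right and rows downward; lengths in m; the calibration is good to about 2 mm. A picture is of the moment at which its call begins. There is no depth.
- finish_job(): hands the job in; it is judged then, once.
The state is a dict: "time_s": time; "joint_positions": joint angles; "qd": joint speeds; "joint_torque": joint torques, N m; "position": TCP position; "tcp_rot": TCP orientation; "contact_force": force on the tool from outside, world axes, zero at the start; "wrist_torque": the same for the moment, N m; "finger_gap": finger opening in m; "grip_force": force on a finger pad.
Only numpy, scipy, OpenCV 4.12 (cv2) and the standard library are available. Lean on these libraries where they do the work, as an engineer would, in place of code of your own. Each camera call takes 0.05 s, during which the arm holds its last target. There are 200 camera calls.

### The job

Take the blue overflow baffle out of the rack, stand it on the white floor sheet in front of the aluminium fence, white ledge strip low and facing you, right-hand end snug against the black stop block, and leave it leaning back at an angle against the fence with its foot standing out, so that your gripper comes free. Then push its foot home (straight back and low down; pressing down while it still leans only wedges it) until it stands upright and flush with the fence, and finish holding it there for the cement to grab, with one firm diagonal push of the fingers that presses it back on the fence and down on the sheet at once, roughly 10 N each way; the corner above the ledge strip takes such a push well. Do not let go at the end, and leave the stop block, the brown bottle and the green spare panel where they are.

Things in the scene. Friction and masses are not known exactly. Their poses are not given: they have to be found in the camera images.
- panel_mid (a point): centre (half-way up, mid-thickness) of the blue PVC baffle's slab: 140 wide (its y), 100 high (its z, up), 10 thick (its x), about 170 g. Its front (-x) carries a white ledge strip. The top edge is 50 above this point: plain for 62 in the middle, with overflow teeth 22 deep at both ends. It starts upright in the front slot of the grey rack, front towards the robot; lift straight out
- panel_corner (a point): the baffle's lower rear corner at its right (-y) end: slab rear face, lower edge, the end that goes to the stop block; 5 behind, 70 right of and 50 below panel_mid in the baffle's axes
- baffle: the same baffle; origin at mid-width, mid-thickness of the slab's lower edge, axes as panel_mid (x rearward, z up). Its white ledge strip is 130 long, 10 high and stands out 18 from the slab's front face; the strip's flat top is 41 above the lower edge. Smooth: friction about 0.3. Centre of mass 2 in front of mid-thickness and 47 up: let go of, it falls back only when tipped back by more than 10 degrees
- floor_sheet: white PVC sheet 240 x 300 x 10 taped to the bench, fixed; origin under its centre, top surface 10 above the origin
- fence: fixed aluminium fence standing on the floor sheet, 220 long (its y), 90 high, 8 thick; origin at the foot of its front working face at mid-length, on the sheet's top. The face is the plane x = 0 looking to its -x (towards the robot); flange and two braces stand behind
- stop_face (a point): foot of the left (+y) face of the black stop block, in the plane of the fence's working face, on the sheet's top; axes as the fence's. The block reaches 50 towards the robot, is 22 wide, 55 high, and is clamped 40 to 80 right of the fence's middle (locked; 20 N do not move it). The baffle is home when panel_corner is on this point with equal axes
- rack: fixed grey rack 160 x 130; origin under its centre, tray surface 6 above the bench. Slots 12 wide across it at x = -45 (baffle) and x = +35 (spare panel); slot walls reach 22 above the tray
- spare_panel: green panel 120 x 70 high x 10, loose in the rear slot of the rack, 80 behind the baffle; leave alone. Origin at its lower edge
- dropper_bottle: brown dropper bottle, 34 across, 112 high, loose, standing on the left front part of the floor sheet; leave alone. Origin under its centre

How it is judged:
On the way:
1. the baffle leans by itself at an angle (6 to 40 degrees from upright) against the fence with its foot on the floor sheet, not touched by the fingers (angle between panel_mid's own z axis and vertical between 0.105 and 0.7 rad and contact force between baffle and fence above 0.03 N and contact force between baffle and floor_sheet above 0.2 N and contact force between the fingers and baffle below 0.02 N and x of panel_corner in the frame of fence below -0.01 m and linear speed of baffle below 0.02 m/s), for 0.2 s.
At the end, for the whole second after the job is handed in: Baffle still, upright and parallel to the fence (1.7 degrees), foot within 2.5 mm of the fence and 2 mm of the sheet, right end within 4 mm of the stop block; the fingers keep pushing so that it presses the fence with over 4 N and the sheet with over 5 N (x of panel_corner in the frame of stop_face between -0.0025 and 0.002 m and y of panel_corner in the frame of stop_face between -0.002 and 0.004 m and z of panel_corner in the frame of stop_face between -0.002 and 0.002 m and angle between panel_mid's own z axis and vertical below 0.03 rad and angle between the x axis of panel_mid and the x axis of fence, either way round below 0.03 rad and contact force between baffle and fence above 4 N and contact force between baffle and floor_sheet above 5 N and contact force between the fingers and baffle above 5 N and linear speed of baffle below 0.01 m/s); the arm keeps its last pose, push and grip.
It fails at once if the stop block is shifted by more than 5 mm (distance of stop_face from where it was at the start of the episode above 0.005 m).
It fails at once if the spare panel is shifted by more than 30 mm (distance of spare_panel from where it was at the start of the episode above 0.03 m).
It fails at once if the brown bottle is shifted by more than 30 mm or tipped (distance of dropper_bottle from where it was at the start of the episode above 0.03 m or angle between dropper_bottle's own z axis and vertical above 0.5 rad).
It also fails if it takes over 58 s, if anything falls off the work surface, if the arm or the gripper's body presses on something with over 40 N, if the wrist force passes 120 N, or if a joint passes its speed limit or range.

## Working session

There is one attempt and no reset: what is moved stays moved. The work goes in short steps, Python scripts to look and compute and a tool call to move; the robot and the scene stay as the last step left them, time stands still between calls to the robot, and variables do not carry over. Pictures are saved under pics/ and viewed, at most 10 in all, crops included, and the job is handed in when it is done.

Besides the shell and the picture viewer there is one more tool, called after "Request:" as name(argument=value, ...), one argument or row to a line, values as JSON. servo_tool: Moves the arm, as the interface text tells. Its arguments: {"type":"object","properties":{"deltas":{"type":"array"},"newtons":{"type":"number"}},"required":["deltas"]}

```bash
mkdir -p pics; cat > h.py <<'E'
from station import *
import numpy as np, cv2
from scipy.spatial.transform import Rotation as R
def snap(n,f):
    c=read_camera(n); cv2.imwrite('pics/'+f,c['image']); return c
def ray(c,u,v):
    f=192/np.tan(np.radians(c['fovy'])/2)
    M=cv2.Rodrigues(np.array(c['rvec'],float))[0]; t=np.array(c['tvec'],float).ravel()
    o=-M.T@t; d=M.T@np.array([(u-c['cx'])/f,(v-c['cy'])/f,1]); return o,d
def onz(c,u,v,z):
    o,d=ray(c,u,v); return o+d*(z-o[2])/d[2]
def pix(c,p):
    f=192/np.tan(np.radians(c['fovy'])/2)
    M=cv2.Rodrigues(np.array(c['rvec'],float))[0]; q=M@np.array(p)+np.array(c['tvec'],float).ravel()
    return q[0]/q[2]*f+c['cx'],q[1]/q[2]*f+c['cy']
E
python3 - <<'E'
from h import *
import pickle
cs={}
for n in ("top","side"):
    c=snap(n,n+'0.png'); cs[n]=c; print(n,c['fovy'],c['cx'],c['cy'],ray(c,256,192))
pickle.dump(cs,open('cs.pkl','wb'))
print(sense())
E
```

```text
top 52.20457789316727 249.2144891475087 189.958014781508 (array([0.41131825, 0.1097228 , 0.92696351]), array([ 0.1553712 , -0.05527518, -0.98647423]))
side 46.75728671170832 252.75519043293664 192.21477366166337 (array([0.05158518, 0.87409183, 0.53678097]), array([ 0.45330517, -0.77078546, -0.44772515]))
{'time_s': 0.1, 'joint_positions': array([-1.45197890e+00,  5.32911337e-02,  1.61418216e+00,  2.07154358e-05,
        1.47600123e+00, -1.19000627e-01]), 'qd': array([ 0.00092862, -0.00281834, -0.00245687,  0.0008287 , -0.00163855,
       -0.00108223]), 'joint_torque': array([ 7.96509339e-04, -3.94902527e+01, -3.71361673e+01, -1.06565162e-04,
        3.89734312e-03, -6.40576147e-06]), 'position': array([ 0.1471722 , -0.60679573,  0.2099706 ]), 'tcp_rot': array([-9.40935949e-04,  9.92938326e-01,  1.18627972e-01,  1.03964794e-05]), 'contact_force': array([ 0.35479091, -0.0122207 ,  0.48747998]), 'wrist_torque': array([-0.02826716, -0.00104028, -0.02317794]), 'grip_force': 0.0, 'finger_gap': 0.08537898874653634}
```

View pics/top0.png

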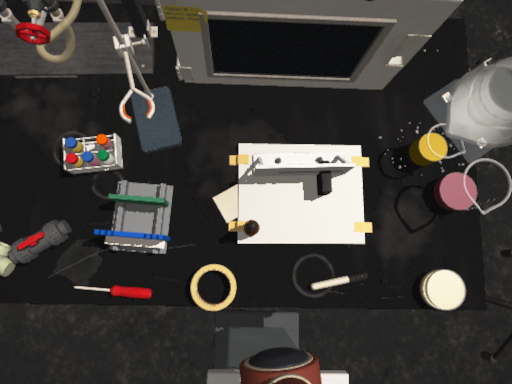

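View pics/side0.png

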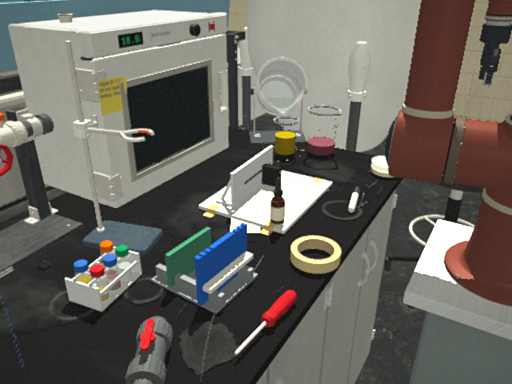

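The top view shows the baffle (blue) at about (97–170, 235), the green spare at y≈198, the sheet at (237–365, 143–243), the stop block at (324,183) and the bottle at (251,228). I'll enlarge both areas.

```bash
python3 - <<'E'
from h import *
im=cv2.imread('pics/top0.png')
cv2.imwrite('pics/cA.png',cv2.resize(im[138:248,230:374],None,fx=5.5,fy=5.4,interpolation=cv2.INTER_CUBIC))
cv2.imwrite('pics/cB.png',cv2.resize(im[172:262,88:182],None,fx=6,fy=6,interpolation=cv2.INTER_CUBIC))
E
```

```text
(no output)
```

View pics/cA.png

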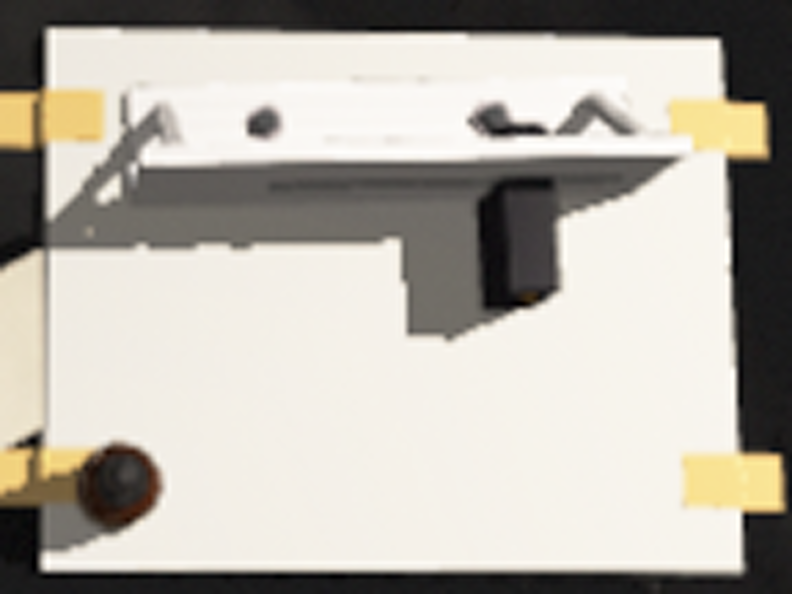

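View pics/cB.png

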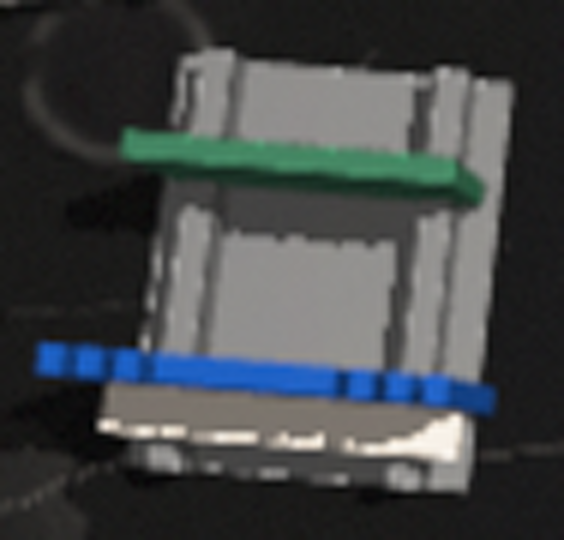

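Crop A: the fence top front edge runs (142,166)–(690,157), the block's left top edge (507,182)–(510,297) with its foot at (482,210)–(485,307), and the bottle top is at (122,478). Crop B: the baffle's top surface runs (38,357)–(455,390), the spare's from (122,145) to (460,170).

```bash
python3 - <<'E'
from h import *
import pickle
c=pickle.load(open('cs.pkl','rb'))['top']
A=lambda u,v,z:onz(c,230+(u+.5)/5.5-.5,138+(v+.5)/5.4-.5,z).round(4)
B=lambda u,v,z:onz(c,88+(u+.5)/6-.5,172+(v+.5)/6-.5,z).round(4)
for n,u,v,z in [('sheetTL',45,27,.01),('TR',722,37,.01),('BL',40,572,.01),('BR',745,572,.01),('fenceTopL',142,166,.1),('fenceTopR',690,157,.1),
 ('blkTopRear',507,182,.065),('blkTopFront',510,297,.065),('blkTopFR',558,290,.065),('blkFootF',485,307,.01),('bottle',122,478,.122),('fencefootL',128,203,.01)]: print(n,A(u,v,z)[:2])
for n,u,v,z in [('bafL',38,357,.106),('bafR',455,390,.106),('bafRfloor',495,402,.04),('bafLf',38,373,.106),('bafRf',455,405,.106),('plainL',155,370,.106),('plainR',338,383,.106),('spL',122,145,.076),('spR',460,170,.076),
 ('rTL',182,55,.006),('rTR',512,82,.006),('rBR',468,492,.006)]: print(n,B(u,v,z)[:2])
E
```

```text
sheetTL [0.6754 0.1046]
TR [ 0.6805 -0.1965]
BL [0.4337 0.1006]
BR [ 0.4402 -0.2004]
fenceTopL [0.5933 0.0656]
fenceTopR [ 0.6035 -0.1523]
blkTopRear [ 0.5986 -0.0869]
blkTopFront [ 0.5498 -0.0877]
blkTopFR [ 0.5533 -0.1075]
blkFootF [ 0.5539 -0.0893]
bottle [0.467 0.072]
fencefootL [0.5962 0.0666]
bafL [0.4503 0.3957]
bafR [0.4422 0.2535]
bafRfloor [0.4406 0.25  ]
bafLf [0.4448 0.3953]
bafRf [0.4371 0.2532]
plainL [0.4467 0.3558]
plainR [0.4437 0.2935]
spL [0.5284 0.3827]
spR [0.5225 0.2613]
rTL [0.5743 0.3846]
rTR [0.5672 0.2554]
rBR [0.4073 0.2639]
```

Request:
servo_tool(
  deltas=[
    [[0.946,-0.689,-0.075,0,0,0,0],[0.946,-0.689,-0.075,0,0,0,0],[0.946,-0.689,-0.075,0,0,0,0],[0.946,-0.689,-0.075,0,0,0,0],[0.946,-0.689,-0.075,0,0,0,0],[0.946,-0.689,-0.075,0,0,0,0],[0.946,-0.689,-0.075,0,0,0,0],[0.946,-0.689,-0.075,0,0,0,0],[0.946,-0.689,-0.075,0,0,0,0],[0.946,-0.689,-0.075,0,0,0,0],[0.946,-0.689,-0.075,0,0,0,0],[0.946,-0.689,-0.075,0,0,0,0],[0.946,-0.689,-0.075,0,0,0,0],[0.946,-0.689,-0.075,0,0,0,0],[0.946,-0.689,-0.075,0,0,0,0],[0.946,-0.689,-0.075,0,0,0,0]],
  ],
)

```text
time_s: 2.1
position: [0.4504, -0.2494, 0.2406]
tcp_rot: [-0.0, 0.993, 0.119, -0.0]
contact_force: [-1.1, -0.3, -0.7]
finger_gap: 0.0854
grip_force: 0.0
```

Request:
servo_tool(
  deltas=[
    [[0,0,0,0,0,-0.968,0],[0,0,0,0,0,-0.968,0],[0,0,0,0,0,-0.968,0],[0,0,0,0,0,-0.968,0],[0,0,0,0,0,-0.968,0],[0,0,0,0,0,-0.968,0],[0,0,0,0,0,-0.968,0],[0,0,0,0,0,-0.968,0],[0,0,0,0,0,-0.968,0],[0,0,0,0,0,-0.968,0],[0,0,0,0,0,-0.968,0]],
  ],
)

```text
time_s: 3.48
position: [0.4498, -0.2502, 0.2405]
tcp_rot: [-0.001, 0.725, 0.689, -0.0]
contact_force: [-0.0, -0.0, -0.6]
finger_gap: 0.0853
grip_force: 0.0
```

Request:
servo_tool(
  deltas=[
    [[0.987,0.124,-0.267,0,0,0,0],[0.987,0.124,-0.267,0,0,0,0],[0.987,0.124,-0.267,0,0,0,0],[0.987,0.124,-0.267,0,0,0,0],[0.987,0.124,-0.267,0,0,0,0],[0.987,0.124,-0.267,0,0,0,0],[0.987,0.124,-0.267,0,0,0,0],[0.987,0.124,-0.267,0,0,0,0],[0.987,0.124,-0.267,0,0,0,0],[0,0,0,0,0,0,0]],
  ],
)

```text
time_s: 4.72
position: [0.4903, -0.0292, 0.3014]
tcp_rot: [0.0, 0.726, 0.688, 0.0]
contact_force: [0.1, -0.8, -0.3]
finger_gap: 0.0856
grip_force: 0.0
```

```bash
python3 - <<'E'
from h import *
import pickle
c=snap('wrist','w0.png'); pickle.dump(c,open('w0.pkl','wb'))
im=cv2.imread('pics/w0.png'); cv2.imwrite('pics/w0b.png',cv2.resize(im,(800,600),interpolation=cv2.INTER_CUBIC))
E
```

```text
(no output)
```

View pics/w0b.png

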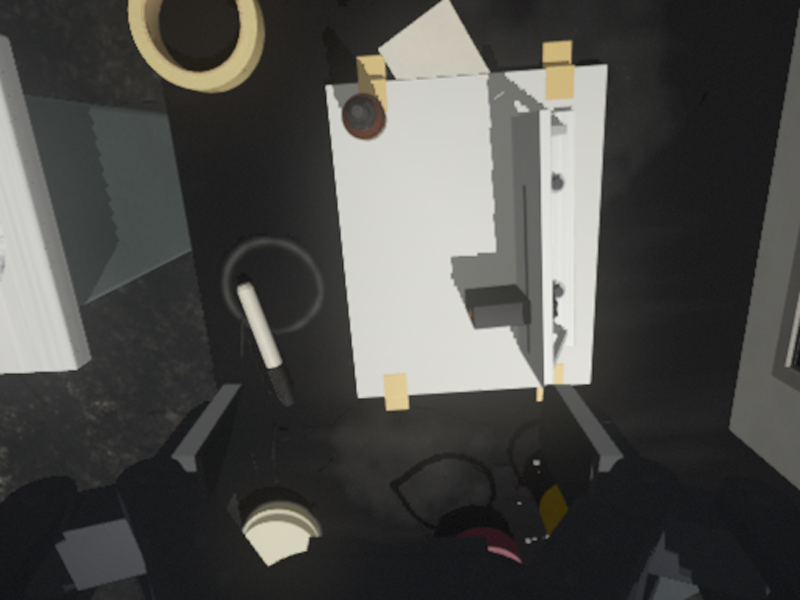

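The wrist view shows the fence's top front edge at (541,112)–(544,384), its foot's left end at (513,117), the block's left foot (465,288)–(520,285) and its left top edge (472,305)–(524,300).

```bash
python3 - <<'E'
from h import *
import pickle
c=pickle.load(open('w0.pkl','rb'))
for n,u,v,z in [('ftL',541,112,.1),('ftR',544,384,.1),('footL',513,117,.01),('bF',465,288,.01),('bR',520,285,.01),('btF',472,305,.065),('btR',524,300,.065),('sTL',327,85,.01),('sTR',606,66,.01),('sBL',358,397,.01),('sBR',592,383,.01)]:
    print(n,onz(c,(u+.5)*.64-.5,(v+.5)*.64-.5,z).round(4)[:2])
E
```

```text
ftL [0.5952 0.0634]
ftR [ 0.6048 -0.1475]
footL [0.596  0.0648]
bF [ 0.5524 -0.0883]
bR [ 0.6054 -0.0881]
btF [ 0.5511 -0.0875]
btR [ 0.5955 -0.0854]
sTL [0.4365 0.0989]
sTR [0.674  0.1014]
sBL [ 0.4404 -0.2   ]
sBR [ 0.6815 -0.1967]
```

Request:
servo_tool(
  deltas=[
    [[0.936,-0.172,0.267,0,0,0,0],[0.936,-0.172,0.267,0,0,0,0],[0.936,-0.172,0.267,0,0,0,0],[0.936,-0.172,0.267,0,0,0,0],[0.936,-0.172,0.267,0,0,0,0],[0.936,-0.172,0.267,0,0,0,0],[0.936,-0.172,0.267,0,0,0,0],[0.936,-0.172,0.267,0,0,0,0],[0.936,-0.172,0.267,0,0,0,0],[0.936,-0.172,0.267,0,0,0,0],[0.936,-0.172,0.267,0,0,0,0],[0.936,-0.172,0.267,0,0,0,0],[0.936,-0.172,0.267,0,0,0,0],[0.936,-0.172,0.267,0,0,0,0],[0.936,-0.172,0.267,0,0,0,0],[0,0,0,0,0,0,0]],
  ],
)

```text
time_s: 6.78
position: [0.4447, 0.3235, 0.1995]
tcp_rot: [-0.0, 0.726, 0.688, -0.001]
contact_force: [1.0, 0.7, 0.2]
finger_gap: 0.0855
grip_force: 0.0
```

```bash
python3 - <<'E'
from h import *
import pickle
c=snap('wrist','w1.png'); pickle.dump(c,open('w1.pkl','wb'))
im=cv2.imread('pics/w1.png'); cv2.imwrite('pics/w1b.png',cv2.resize(im,(800,600),interpolation=cv2.INTER_CUBIC))
E
```

```text
(no output)
```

View pics/w1b.png

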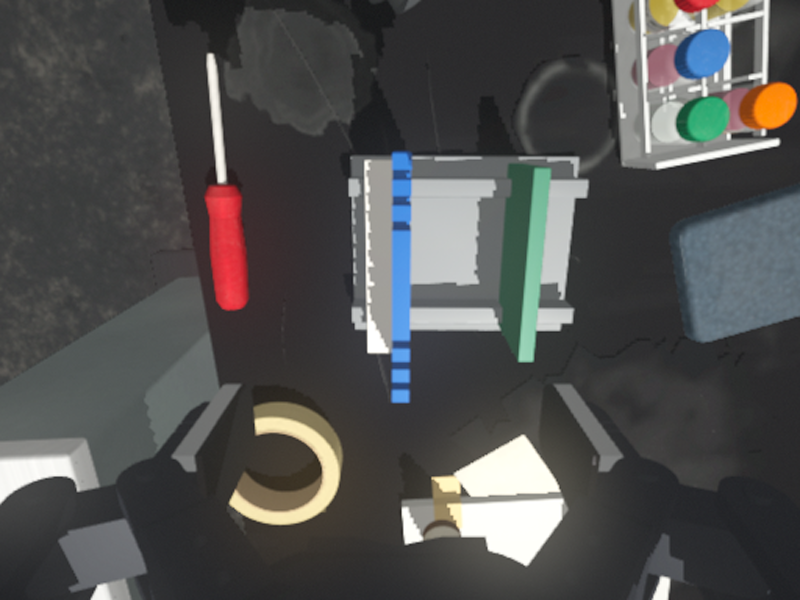

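The wrist view shows the baffle top from (401,153) to (401,403), parallel to the tool axes and midway between the fingers.

```bash
python3 - <<'E'
from h import *
import pickle
c=pickle.load(open('w1.pkl','rb'))
for u,v in [(401,153),(401,403),(401,230),(401,340)]:
    print(onz(c,(u+.5)*.64-.5,(v+.5)*.64-.5,.106).round(4)[:2])
print(ray(c,256,192)[0])
E
```

```text
[0.4497 0.3951]
[0.4424 0.2542]
[0.4477 0.3563]
[0.4444 0.2941]
[0.44830648 0.39912553 0.36297257]
```

Request:
servo_tool(
  deltas=[
    [[0,0,0.88,0,0,0,0],[0,0,0.88,0,0,0,0],[0,0,0.88,0,0,0,0],[0,0,0.88,0,0,0,0],[0,0,0.88,0,0,0,0],[0,0,0,0,0,0,0]],
  ],
  newtons=50,
)

```text
time_s: 7.58
position: [0.4442, 0.3219, 0.0891]
tcp_rot: [-0.0, 0.727, 0.687, -0.002]
contact_force: [-0.3, 0.5, 0.6]
finger_gap: 0.085
grip_force: 0.0
```

Request:
servo_tool(
  deltas=[
    [[0.11,0.06,0,0,0,0,0],[0,0,0,0,0,0,0.5],[0,0,0,0,0,0,1],[0,0,0,0,0,0,1],[0,0,0,0,0,0,1],[0,0,0,0,0,0,1],[0,0,0,0,0,0,1],[0,0,0,0,0,0,1]],
  ],
  newtons=50,
)

```text
time_s: 8.57
position: [0.4468, 0.3265, 0.091]
tcp_rot: [-0.0, 0.726, 0.687, -0.0]
contact_force: [0.9, 0.1, 0.7]
finger_gap: -0.0002
grip_force: 0.0
```

The fingers closed on nothing, so I'm looking again.

```bash
python3 - <<'E'
from h import *
import pickle
c=snap('side','s1.png'); w=snap('wrist','w2.png')
a=cv2.resize(c['image'][170:320,120:280],(640,600),interpolation=cv2.INTER_CUBIC)[:, 60:460]
b=cv2.resize(w['image'],(400,300))
b=np.vstack([b,np.zeros_like(b)])
cv2.imwrite('pics/c2.png',np.hstack([a,b]))
print(pix(c,[.446,.3247,.106]),pix(c,sense()['position']))
E
```

```text
(np.float64(221.35702605038742), np.float64(238.46084578970715)) (np.float64(220.68114567182673), np.float64(245.83147788978928))
```

View pics/c2.png

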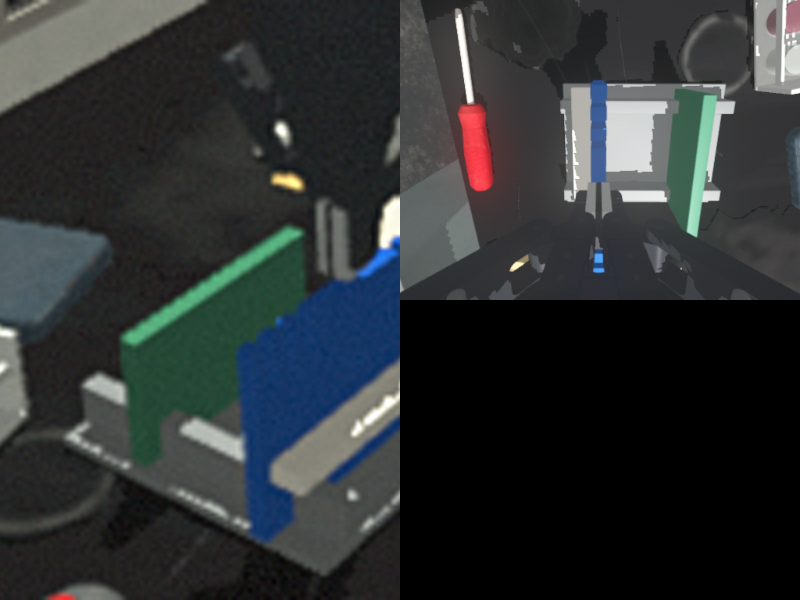

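```bash
python3 - <<'E'
from h import *
a=cv2.imread('pics/s1.png')[190:290,170:290]; b=cv2.imread('pics/w2.png')[180:384,170:345]
cv2.imwrite('pics/c3.png',np.hstack([cv2.resize(a,(480,400),interpolation=cv2.INTER_CUBIC),cv2.resize(b,(320,400))]))
print(sense())
E
```

```text
{'time_s': 8.675, 'joint_positions': array([ 4.96528275e-01, -1.17865216e-02,  1.88619167e+00,  1.17973270e-05,
        1.26725144e+00,  5.51775971e-01]), 'qd': array([-4.88659983e-05, -1.03796902e-03, -1.59380180e-03, -4.02420710e-04,
        1.04152137e-03, -1.20262556e-03]), 'joint_torque': array([ 3.60318198e-03, -3.37602818e+01, -3.42735672e+01,  9.29859675e-05,
        7.33154484e-04, -1.58507379e-05]), 'position': array([0.44678316, 0.32646327, 0.09100803]), 'tcp_rot': array([-1.36946220e-05,  7.26368747e-01,  6.87305203e-01, -2.94288299e-05]), 'contact_force': array([ 1.060652  ,  0.39692272, -0.78744859]), 'wrist_torque': array([-0.01949108,  0.01864319, -0.0182088 ]), 'grip_force': 0.0, 'finger_gap': 0.0001666186872917645}
```

View pics/c3.png

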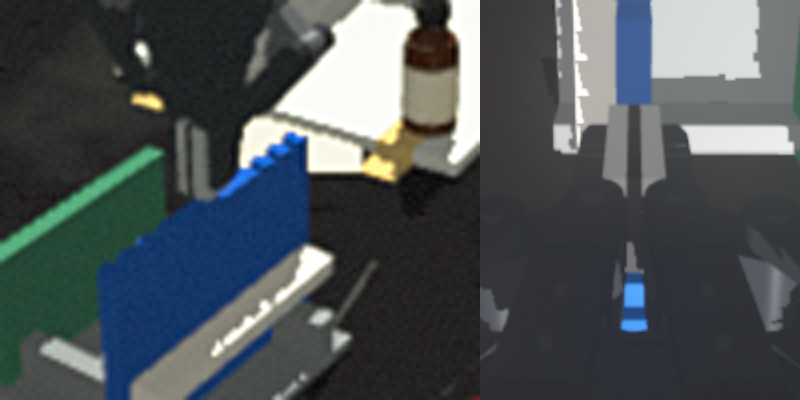

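The fingertips seem to end right at the baffle's top edge, higher than reported, and the baffle hasn't moved. I'll open, go 16 mm deeper and close again.

Request:
servo_tool(
  deltas=[
    [[0,0,0,0,0,0,0],[0,0,0,0,0,0,0],[0,0,0,0,0,0,0],[0,0,0,0,0,0,0],[0,0,0.32,0,0,0,0],[0,0,0.32,0,0,0,0],[0,0,0,0,0,0,1],[0,0,0,0,0,0,1],[0,0,0,0,0,0,1],[0,0,0,0,0,0,1],[0,0,0,0,0,0,1]],
  ],
  newtons=50,
)

```text
time_s: 10.05
position: [0.4471, 0.3267, 0.0755]
tcp_rot: [0.0, 0.726, 0.687, 0.0]
contact_force: [0.2, 0.1, 1.5]
finger_gap: 0.0082
grip_force: 52.8
```

Request:
servo_tool(
  deltas=[
    [[0,0,-0.2,0,0,0,1],[0,0,-0.4,0,0,0,1],[0,0,-0.8,0,0,0,1],[0,0,-0.8,0,0,0,1],[0,0,-0.8,0,0,0,1],[0,0,-0.8,0,0,0,1],[0,0,-0.8,0,0,0,1],[0,0,-0.8,0,0,0,1],[0,0,-0.4,0,0,0,1],[0,0,0,0,0,0,1]],
  ],
)

```text
time_s: 11.3
position: [0.4472, 0.3267, 0.221]
tcp_rot: [0.0, 0.726, 0.687, 0.001]
contact_force: [-0.1, -0.7, -1.7]
finger_gap: 0.0085
grip_force: 52.3
```

```bash
python3 - <<'E'
from h import *
import pickle
c=snap('side','s2.png'); pickle.dump(c,open('s2.pkl','wb'))
cv2.imwrite('pics/c4.png',cv2.resize(c['image'][110:300,140:340],(800,600)[::1] if 0 else (630,600),interpolation=cv2.INTER_CUBIC))
print(sense()['position'],sense()['contact_force'])
E
```

```text
[0.44674    0.32643498 0.21991308] [-0.36193217 -0.62255156 -2.6316743 ]
```

View pics/c4.png

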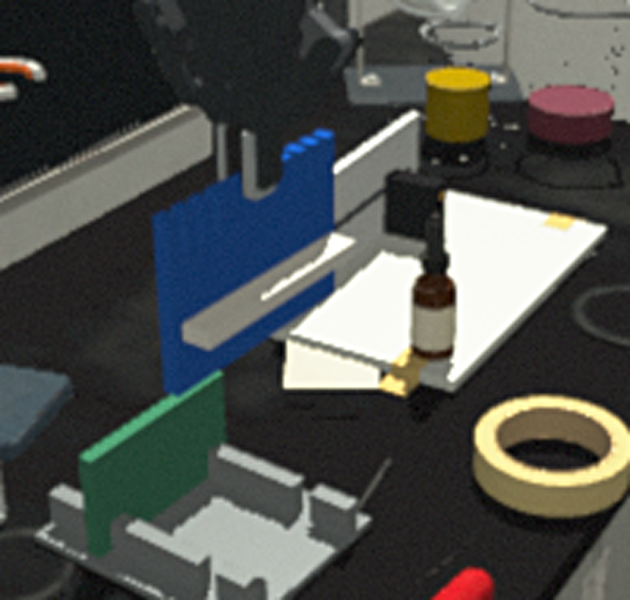

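The side view shows the baffle held upright: top-left corner at crop (157,213), bottom-left at (170,395), front fingertip at (260,198). I'll check the real height of baffle and tip.

```bash
python3 - <<'E'
from h import *
import pickle
c=pickle.load(open('s2.pkl','rb'))
th=-.054;ex=np.array([np.cos(th),np.sin(th),0]);ey=np.array([-np.sin(th),np.cos(th),0]);ez=np.array([0,0,1.])
C=lambda p:(np.round((pix(c,p)[0]-140)*3.15),np.round((pix(c,p)[1]-110)*3.158))
for zb in(.150,.135):
    m=np.array([.4465,.3247,zb])
    print(zb,'BL front',C(m+.07*ey-.005*ex),'TL',C(m+.07*ey-.005*ex+.1*ez),'BR',C(m-.07*ey-.005*ex),'TR',C(m-.07*ey-.005*ex+.1*ez))
for z in (.22,.235): print('tip',z,C(np.array([.4467,.3264,z])-.012*ex))
E
```

```text
0.15 BL front (np.float64(178.0), np.float64(397.0)) TL (np.float64(166.0), np.float64(221.0)) BR (np.float64(333.0), np.float64(292.0)) TR (np.float64(332.0), np.float64(133.0))
0.135 BL front (np.float64(179.0), np.float64(421.0)) TL (np.float64(168.0), np.float64(248.0)) BR (np.float64(333.0), np.float64(314.0)) TR (np.float64(332.0), np.float64(158.0))
tip 0.22 (np.float64(265.0), np.float64(230.0))
tip 0.235 (np.float64(264.0), np.float64(204.0))
```

The panel bottom is at about 0.15 m, so the fingertips really end some 15 mm short of the reported TCP. The grip is about 14 mm deep, which suits the lean. Now carrying it across.

Request:
servo_tool(
  deltas=[
    [[-0.44,0.184,0,0,0,0,1],[-0.88,0.368,0,0,0,0,1],[-0.88,0.368,0,0,0,0,1],[-0.88,0.368,0,0,0,0,1],[-0.88,0.368,0,0,0,0,1],[-0.88,0.368,0,0,0,0,1],[-0.88,0.368,0,0,0,0,1],[-0.88,0.368,0,0,0,0,1],[-0.88,0.368,0,0,0,0,1],[-0.88,0.368,0,0,0,0,1],[-0.88,0.368,0,0,0,0,1],[-0.88,0.368,0,0,0,0,1],[-0.88,0.368,0,0,0,0,1],[-0.88,0.368,0,0,0,0,1],[-0.88,0.368,0,0,0,0,1],[-0.44,0.184,0,0,0,0,1],[0,0,0,0,0,-0.42,1],[0,0,0,0,0,-0.42,1],[0,0,0,0,0,0,1]],
  ],
)

```text
time_s: 13.72
position: [0.566, -0.0107, 0.2195]
tcp_rot: [-0.0, 0.691, 0.723, -0.0]
contact_force: [0.3, -0.2, -2.0]
finger_gap: 0.0085
grip_force: 52.3
```

Request:
servo_tool(
  deltas=[
    [[0,0,0,0.727,0,0,1],[0,0,0,0.727,0,0,1],[0,0,0,0.727,0,0,1],[0,0.168,0.625,0,0,0,1],[0,0.168,0.625,0,0,0,1],[0,0.168,0.625,0,0,0,1],[0,0.168,0.625,0,0,0,1],[0,0.168,0.625,0,0,0,1],[0,0.168,0.625,0,0,0,1],[0,0.168,0.625,0,0,0,1],[0,0.084,0.312,0,0,0,1],[0,0,0,0,0,0,1]],
  ],
)

```text
time_s: 15.22
position: [0.566, -0.0106, 0.0979]
tcp_rot: [-0.091, 0.685, 0.717, -0.095]
contact_force: [-0.3, 1.4, -1.2]
finger_gap: 0.0084
grip_force: 52.3
```

Request:
servo_tool(
  deltas=[
    [[0,0.072,0.27,0,0,0,1],[0,0.072,0.27,0,0,0,1],[-0.08,0,0,0,0,0,1],[-0.08,0,0,0,0,0,1],[0,0,0,0,0,0,1]],
  ],
)

```text
time_s: 15.85
position: [0.5669, -0.0149, 0.0851]
tcp_rot: [-0.09, 0.685, 0.717, -0.094]
contact_force: [0.5, -1.0, -2.6]
finger_gap: 0.0079
grip_force: 52.3
```

Request:
servo_tool(
  deltas=[
    [[-0.04,0,0,0,0,0,1],[0,0,0,0,0,0,1]],
  ],
)

```text
time_s: 16.1
position: [0.5668, -0.0157, 0.0849]
tcp_rot: [-0.09, 0.685, 0.717, -0.094]
contact_force: [0.6, -0.4, -1.6]
finger_gap: 0.0084
grip_force: 52.3
```

Request:
servo_tool(
  deltas=[
    [[-0.04,0,0,0,0,0,1],[0,0,0,0,0,0,1]],
  ],
)

```text
time_s: 16.35
position: [0.5668, -0.0164, 0.0848]
tcp_rot: [-0.09, 0.685, 0.717, -0.094]
contact_force: [0.1, 1.0, -2.0]
finger_gap: 0.0082
grip_force: 52.4
```

Request:
servo_tool(
  deltas=[
    [[-0.04,0,0,0,0,0,1],[0,0,0,0,0,0,1]],
  ],
)

```text
time_s: 16.6
position: [0.5668, -0.0168, 0.0849]
tcp_rot: [-0.091, 0.685, 0.717, -0.094]
contact_force: [0.2, 5.6, -0.0]
finger_gap: 0.0084
grip_force: 52.5
```

Request:
servo_tool(
  deltas=[
    [[-0.04,0,0,0,0,0,1],[0,0,0,0,0,0,1]],
  ],
)

```text
time_s: 16.85
position: [0.567, -0.017, 0.0851]
tcp_rot: [-0.091, 0.685, 0.717, -0.093]
contact_force: [-0.4, 7.3, -0.2]
finger_gap: 0.0082
grip_force: 52.6
```

Contact with the block at TCP y ≈ −0.0165. I'll back off a little and lower to the sheet.

Request:
servo_tool(
  deltas=[
    [[0.07,0,0,0,0,0,1],[0,0.032,0.12,0,0,0,1],[0,0,0,0,0,0,1]],
  ],
)

```text
time_s: 17.23
position: [0.5666, -0.0167, 0.0813]
tcp_rot: [-0.09, 0.685, 0.717, -0.094]
contact_force: [-0.4, 3.6, -0.8]
finger_gap: 0.0086
grip_force: 52.5
```

Request:
servo_tool(
  deltas=[
    [[0,0.021,0.077,0,0,0,1],[0,0,0,0,0,0,1]],
  ],
)

```text
time_s: 17.48
position: [0.5667, -0.0167, 0.0795]
tcp_rot: [-0.09, 0.685, 0.717, -0.094]
contact_force: [-0.6, 5.1, 0.1]
finger_gap: 0.0081
grip_force: 52.6
```

Request:
servo_tool(
  deltas=[
    [[0,0.01,0.039,0,0,0,1],[0,0,0,0,0,0,1]],
  ],
)

```text
time_s: 17.73
position: [0.5667, -0.0166, 0.0787]
tcp_rot: [-0.09, 0.685, 0.717, -0.094]
contact_force: [-0.4, 5.1, -0.9]
finger_gap: 0.0083
grip_force: 52.6
```

Still ~4–5 N sideways, so I'll ease off 1.5 mm more and keep lowering.

Request:
servo_tool(
  deltas=[
    [[0.06,0,0,0,0,0,1],[0,0.01,0.039,0,0,0,1],[0,0,0,0,0,0,1]],
  ],
)

```text
time_s: 18.1
position: [0.567, -0.0162, 0.0782]
tcp_rot: [-0.089, 0.685, 0.717, -0.095]
contact_force: [-0.1, -0.1, 0.4]
finger_gap: 0.0083
grip_force: 52.8
```

Request:
servo_tool(
  deltas=[
    [[0,0.01,0.039,0,0,0,1],[0,0,0,0,0,0,1]],
  ],
)

```text
time_s: 18.35
position: [0.5676, -0.0162, 0.0781]
tcp_rot: [-0.089, 0.685, 0.717, -0.094]
contact_force: [0.4, -0.7, 5.3]
finger_gap: 0.0078
grip_force: 53.3
```

Request:
servo_tool(
  deltas=[
    [[0,0.01,0.039,0,0,0,1],[0,0,0,0,0,0,1]],
  ],
)

```text
time_s: 18.6
position: [0.5681, -0.0162, 0.078]
tcp_rot: [-0.089, 0.685, 0.717, -0.094]
contact_force: [0.2, -0.2, 7.6]
finger_gap: 0.0083
grip_force: 53.6
```

Request:
servo_tool(
  deltas=[
    [[0,-0.01,-0.03,0,0,0,1],[0,0,0,0,0,0,0.79],[0,0,0,0,0,0,0.79],[0,0,0,0,0,0,0.79],[0,0,0,0,0,0,0.79],[0,0,0,0,0,0,0.79]],
  ],
)

```text
time_s: 19.35
position: [0.5665, -0.0154, 0.0763]
tcp_rot: [-0.09, 0.685, 0.717, -0.094]
contact_force: [-0.1, -0.1, -0.2]
finger_gap: 0.0182
grip_force: 0.1
```

Request:
servo_tool(
  deltas=[
    [[0,0,-0.2,0,0,0,0.79],[0,0,-0.3,0,0,0,0.79],[0,0,-0.3,0,0,0,0.79],[0,0,-0.5,0,0,0,0.79],[0,0,-0.8,0,0,0,0.79],[0,0,-0.8,0,0,0,0.79],[0,0,-0.8,0,0,0,0.79],[0,0,-0.8,0,0,0,0.79],[0,0,0,0,0,0,0.79]],
  ],
)

```text
time_s: 20.48
position: [0.5973, -0.0142, 0.1878]
tcp_rot: [-0.088, 0.685, 0.717, -0.093]
contact_force: [0.7, 0.0, -0.0]
finger_gap: 0.018
grip_force: 0.0
```

```bash
python3 - <<'E'
from h import *
import pickle
s=snap('side','s3.png'); t=snap('top','t3.png'); pickle.dump((s,t),open('st3.pkl','wb'))
a=cv2.resize(s['image'][140:250,190:340],(800,300) if 0 else (409,300),interpolation=cv2.INTER_CUBIC)
b=cv2.resize(t['image'][138:248,230:374],(391,300),interpolation=cv2.INTER_CUBIC)
a=cv2.resize(s['image'][140:230,200:333],(800,541),interpolation=cv2.INTER_CUBIC)
# detect: blue pixels in both views
for n,im in(('s',s['image']),('t',t['image'])):
    h=cv2.cvtColor(im,cv2.COLOR_BGR2HSV); m=cv2.inRange(h,(105,130,40),(125,255,255))
    k,l,st,ce=cv2.connectedComponentsWithStats(m); 
    for i in range(1,k):
        if st[i,4]>60: 
            p=cv2.findContours((l==i).astype('uint8'),0,2)[0][0]; print(n,st[i],cv2.approxPolyDP(p,2.0,True)[:,0].tolist())
# predicted for lean
th=.046
Rz=R.from_euler('z',th)
for al in (15,20,26,30):
    foot=np.array([.601,-.086,.01])+Rz.apply([-.095*np.sin(np.radians(al)),0,0])  # rear right foot
    Rt=Rz*R.from_euler('y',np.radians(al))
    pts=[foot+Rt.apply(p) for p in([0,.14,.1],[0,.0,.1],[-.01,.0,.1],[-.01,.14,0],[-.01,.14,.1])]
    print(al,[tuple(np.round(pix(s,p)).astype(int).tolist()) for p in pts],[tuple(np.round(pix(t,p)).astype(int).tolist()) for p in pts])
E
```

```text
s [ 236  154   40   55 1051] [[264, 154], [236, 173], [252, 208], [274, 188], [275, 180], [256, 196], [251, 197], [248, 193], [272, 172]]
s [103 255  14  12 130] [[115, 255], [105, 256], [104, 264], [114, 264]]
s [ 73 259  15  14 164] [[85, 259], [73, 263], [75, 271], [87, 268]]
t [ 65 137  12  11 105] [[66, 138], [67, 146], [73, 147], [76, 144], [73, 137]]
t [ 82 152  11  10  90] [[83, 153], [85, 161], [92, 159], [89, 152]]
t [259 168  22  30 347] [[280, 168], [277, 175], [276, 169], [273, 169], [271, 175], [270, 169], [267, 169], [265, 175], [261, 169], [259, 197], [262, 197], [261, 187], [278, 185]]
15 [(234, 169), (261, 150), (264, 150), (247, 207), (237, 169)] [(261, 167), (326, 166), (326, 170), (259, 190), (261, 171)]
20 [(234, 170), (261, 151), (264, 151), (250, 207), (237, 169)] [(261, 167), (325, 166), (326, 170), (259, 193), (261, 171)]
26 [(234, 171), (260, 153), (263, 152), (253, 207), (237, 170)] [(261, 167), (325, 166), (326, 170), (259, 197), (261, 171)]
30 [(234, 173), (260, 154), (263, 153), (255, 208), (237, 171)] [(261, 167), (325, 166), (325, 170), (259, 199), (261, 171)]
```

The baffle leans at about 26° against the fence and the fingers are clear. Now I turn the tool so the shut fingers come in diagonally from the front.

Request:
servo_tool(
  deltas=[
    [[0,0,-0.4,-0.727,0,0,0.79],[0,0,0,-0.727,0,0,1],[0,0,0,-0.727,0,0,1],[-0.13,-0.88,0,0,0,0,1],[-0.13,-0.88,0,0,0,0,1],[-0.13,-0.88,0,0,0,0,1],[-0.13,-0.88,0,0,0,0,1],[-0.13,-0.88,0,0,0,0,1],[0,0,0,0,0,0.935,1],[0,0,0,0,0,0.935,1],[0,0,0,0,0,0.935,1],[0,0,0,0,0,0.935,1],[0,0,0,0,0,0.935,1],[0,0,0,0,0,0.935,1],[0,0,0,0,0,0.935,1],[0,0,0,0,0,0.935,1],[0,0,0,0,0,0.935,1],[0,0,0,0,0,0.935,1],[0,0,0,0,0,0.935,1],[0,0,0,0,0,0.935,1]],
  ],
)

```text
time_s: 23.08
position: [0.4881, -0.035, 0.1932]
tcp_rot: [-0.0, 0.991, 0.133, -0.001]
contact_force: [0.4, 0.5, -0.1]
finger_gap: -0.0003
grip_force: 0.0
```

Request:
servo_tool(
  deltas=[
    [[0,0,0,0,0,0.935,1],[0,0,0,0,0,0.935,1],[0,0,0,0,0.873,0,1],[0,0,0,0,0.873,0,1],[0,0,0,0,0.873,0,1],[0,0,0,0,0.873,0,1],[0,0,0,0,0.873,0,1],[0,0,0,0,0.873,0,1],[0,0,0,0,0.873,0,1],[0,0,0,0,0.873,0,1],[0,0,0,0,0,0,1]],
  ],
)

```text
time_s: 24.45
position: [0.4874, -0.035, 0.1907]
tcp_rot: [-0.01, 0.914, 0.02, 0.405]
contact_force: [-0.0, 0.0, 0.8]
finger_gap: 0.0001
grip_force: 0.0
```

```bash
python3 - <<'E'
from h import *
s=sense(); w=s['tcp_rot']; print(R.from_quat([*w[1:],w[0]]).as_matrix().round(3), s['joint_positions'].round(2), s['position'])
E
```

```text
[[ 0.672  0.044  0.74 ]
 [ 0.028 -0.999  0.034]
 [ 0.74  -0.002 -0.672]] [-0.45 -0.97  2.53  0.47  0.87  0.91] [ 0.4873584  -0.03503112  0.19069466]
```

Request:
servo_tool(
  deltas=[
    [[0.618,0.04,0.681,0,0,0,1],[-0.698,0,0.634,0,0,0,1],[-0.698,0,0.634,0,0,0,1],[-0.698,0,0.634,0,0,0,1],[-0.698,0,0.634,0,0,0,1],[-0.698,0,0.634,0,0,0,1],[-0.698,0,0.634,0,0,0,1],[-0.698,0,0.634,0,0,0,1],[0,0,0,0,0,0,1]],
  ],
)

```text
time_s: 25.58
position: [0.5118, -0.0341, 0.0271]
tcp_rot: [-0.011, 0.914, 0.021, 0.404]
contact_force: [-0.7, 0.1, -0.6]
finger_gap: 0.0001
grip_force: 0.0
```

```bash
python3 - <<'E'
from h import *
s=sense(); w=s['tcp_rot']; print(R.from_quat([*w[1:],w[0]]).as_matrix().round(3), s['joint_positions'].round(2), s['position'],s['contact_force'])
E
```

```text
[[ 0.673  0.047  0.738]
 [ 0.029 -0.999  0.037]
 [ 0.739 -0.003 -0.673]] [-0.41 -0.48  2.57  0.92  0.43  0.38] [ 0.51177428 -0.0340728   0.02708662] [-0.65788943  0.09914296 -0.56082775]
```

Request:
servo_tool(
  deltas=[
    [[0.343,0,0.228,0,0,0,1],[0.343,0,0.228,0,0,0,1],[0,0,0,0,0,0,1]],
  ],
)

```text
time_s: 25.95
position: [0.5349, -0.0345, 0.0373]
tcp_rot: [-0.009, 0.913, 0.021, 0.408]
contact_force: [0.1, 0.3, 0.5]
finger_gap: -0.0001
grip_force: 0.0
```

Request:
servo_tool(
  deltas=[
    [[0.135,0,0.148,0,0,0,1],[0.135,0,0.148,0,0,0,1],[0,0,0,0,0,0,1]],
  ],
)

```text
time_s: 26.32
position: [0.5431, -0.0337, 0.0351]
tcp_rot: [-0.009, 0.913, 0.021, 0.407]
contact_force: [0.4, 0.7, -0.4]
finger_gap: -0.0
grip_force: 0.0
```

```bash
python3 - <<'E'
from h import *
s=snap('side','s4.png'); print(sense()['joint_positions'].round(2), sense()['position'],sense()['contact_force'])
cv2.imwrite('pics/c5.png',cv2.resize(s['image'][150:230,215:320],(787,600),interpolation=cv2.INTER_CUBIC))
E
```

```text
[-0.37 -0.37  2.49  0.94  0.38  0.38] [ 0.54282654 -0.0336801   0.03487608] [-0.15407738 -0.46034198  0.52406951]
```

View pics/c5.png

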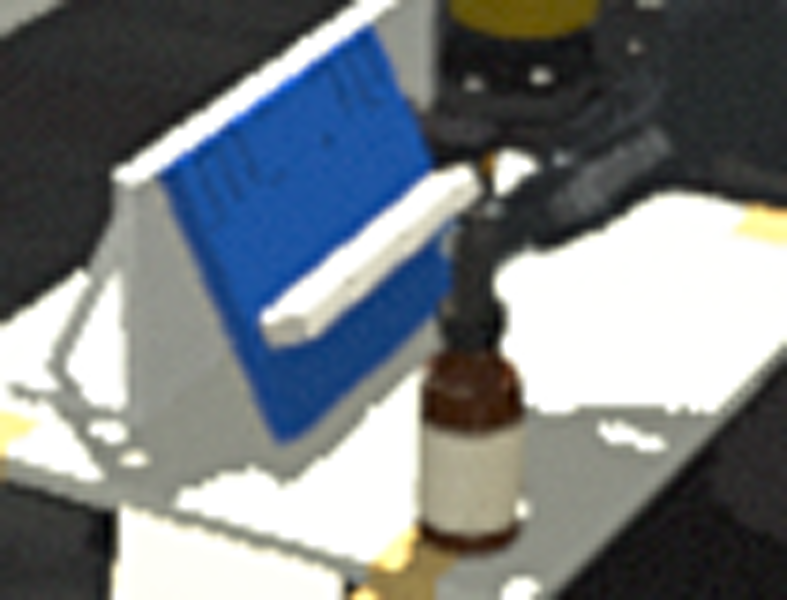

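The baffle leans well at about 26°. The bottle hides the fingertip near (480,190), in front of the strip. I'll advance by feel.

Request:
servo_tool(
  deltas=[
    [[0.05,0,0.17,0,0,0,1],[0,0,0,0,0,0,1]],
  ],
)

```text
time_s: 26.62
position: [0.5468, -0.0335, 0.0328]
tcp_rot: [-0.009, 0.913, 0.021, 0.407]
contact_force: [0.1, 0.1, 0.1]
finger_gap: 0.0
grip_force: 0.0
```

Request:
servo_tool(
  deltas=[
    [[0.135,0,0.148,0,0,0,1],[0,0,0,0,0,0,1]],
  ],
)

```text
time_s: 26.88
position: [0.5522, -0.0334, 0.0334]
tcp_rot: [-0.009, 0.913, 0.021, 0.407]
contact_force: [-0.2, 0.1, 0.5]
finger_gap: 0.0001
grip_force: 0.0
```

Request:
servo_tool(
  deltas=[
    [[0.135,0,0.148,0,0,0,1],[0,0,0,0,0,0,1]],
  ],
)

```text
time_s: 27.12
position: [0.557, -0.033, 0.0331]
tcp_rot: [-0.009, 0.913, 0.021, 0.407]
contact_force: [-0.3, 0.1, -0.9]
finger_gap: -0.0001
grip_force: 0.0
```

```bash
cat > d.py <<'E'
from h import *
def look():
    t=read_camera('top'); s=read_camera('side')
    for n,c in(('s',s),('t',t)):
        im=c['image']; h=cv2.cvtColor(im,cv2.COLOR_BGR2HSV); m=cv2.inRange(h,(105,130,40),(125,255,255))
        m[:, :200]=0
        p=max(cv2.findContours(m,0,2)[0],key=cv2.contourArea); print(n,cv2.boundingRect(p),cv2.approxPolyDP(p,2.0,True)[:,0].tolist())
    print(sense()['position'],sense()['contact_force'].round(1),sense()['joint_positions'].round(2))
    return s,t
E
python3 -c "
from d import *
look()"
```

```text
s (236, 153, 39, 55) [[264, 153], [236, 173], [250, 207], [274, 188], [269, 184], [255, 196], [249, 196], [247, 193], [272, 171]]
t (259, 167, 67, 29) [[324, 167], [320, 171], [318, 167], [314, 171], [309, 168], [308, 172], [306, 168], [279, 168], [277, 174], [275, 168], [271, 174], [270, 169], [267, 169], [265, 174], [264, 169], [261, 169], [259, 195], [260, 187], [266, 185], [317, 184], [320, 187]]
[ 0.55695953 -0.03310168  0.03324741] [-0.7 -1.6  0.6] [-0.35 -0.32  2.46  0.98  0.35  0.35]
```

The foot has begun to move with hardly any force, so I'll keep going.

Request:
servo_tool(
  deltas=[
    [[0.135,0,0.148,0,0,0,1],[0.12,0,0.16,0,0,0,1],[0,0,0,0,0,0,1]],
  ],
)

```text
time_s: 27.6
position: [0.5672, -0.0327, 0.0328]
tcp_rot: [-0.009, 0.913, 0.021, 0.407]
contact_force: [-0.4, -0.3, -0.9]
finger_gap: 0.0002
grip_force: 0.0
```

Request:
servo_tool(
  deltas=[
    [[0.135,0,0.148,0,0,0,1],[0.12,0,0.16,0,0,0,1],[0,0,0,0,0,0,1]],
  ],
)

```text
time_s: 27.98
position: [0.5774, -0.0323, 0.0327]
tcp_rot: [-0.009, 0.913, 0.021, 0.407]
contact_force: [-0.0, 0.5, -0.3]
finger_gap: 0.0002
grip_force: 0.1
```

```bash
python3 -c "
from d import *
look()"
```

```text
s (235, 149, 32, 57) [[262, 149], [235, 168], [239, 205], [264, 186], [262, 184], [248, 196], [240, 193], [266, 170]]
t (259, 167, 67, 16) [[259, 182], [262, 177], [319, 178], [325, 167], [280, 167], [277, 170], [261, 168]]
[ 0.57716046 -0.03226365  0.03269093] [-0.6  0.6  0.4] [-0.33 -0.25  2.41  1.01  0.33  0.33]
```

Request:
servo_tool(
  deltas=[
    [[0.1,0,0.11,0,0,0,1],[0,0,0,0,0,0,1]],
  ],
)

```text
time_s: 28.32
position: [0.5809, -0.0321, 0.0327]
tcp_rot: [-0.009, 0.913, 0.021, 0.407]
contact_force: [-0.0, 0.0, -0.2]
finger_gap: -0.0001
grip_force: 0.2
```

Request:
servo_tool(
  deltas=[
    [[0.1,0,0.11,0,0,0,1],[0,0,0,0,0,0,1]],
  ],
)

```text
time_s: 28.58
position: [0.583, -0.0318, 0.0317]
tcp_rot: [-0.009, 0.913, 0.021, 0.406]
contact_force: [-32.5, -1.8, 23.0]
finger_gap: -0.0001
grip_force: 19.8
```

```bash
python3 -c "
from d import *
s,t=look()
Rz=R.from_euler('z',.046)
for al in (0,5,10):
    foot=np.array([.601,-.086,.01])+Rz.apply([-.095*np.sin(np.radians(al)),0,0])
    Rt=Rz*R.from_euler('y',np.radians(al))
    P=[foot+Rt.apply(p) for p in([-.01,.14,0],[0,.14,.1],[-.01,0,.1])]
    print(al,[np.round(pix(s,p)) for p in P],[np.round(pix(t,p)) for p in P])
"
```

```text
s (235, 149, 31, 56) [[262, 149], [235, 167], [237, 204], [261, 186], [247, 196], [240, 195], [239, 190], [265, 170]]
t (258, 167, 68, 13) [[258, 177], [318, 177], [325, 171], [325, 167], [289, 167], [277, 170], [261, 168]]
[ 0.58299672 -0.03186635  0.03181774] [-31.   -2.9  21.5] [-0.32 -0.23  2.39  1.01  0.32  0.33]
0 [array([239., 205.]), array([234., 168.]), array([265., 150.])] [array([258., 180.]), array([261., 167.]), array([326., 170.])]
5 [array([241., 206.]), array([234., 168.]), array([264., 150.])] [array([258., 183.]), array([261., 167.]), array([326., 170.])]
10 [array([244., 206.]), array([234., 168.]), array([264., 150.])] [array([259., 187.]), array([261., 167.]), array([326., 170.])]
```

It's home: force has risen to about 32 N back and 22 N down. I'll ease to a moderate diagonal push and check the right-end gap at sub-pixel level.

Request:
servo_tool(
  deltas=[
    [[0,0,-0.03,0,0,0,1],[0,0,0,0,0,0,1]],
  ],
)

```text
time_s: 28.92
position: [0.5826, -0.0319, 0.0321]
tcp_rot: [-0.009, 0.913, 0.021, 0.406]
contact_force: [-16.2, -2.2, 8.8]
finger_gap: 0.0001
grip_force: 9.1
```

```bash
python3 - <<'E'
from h import *
import pickle
t=read_camera('top'); im=t['image'].astype(int)
old=pickle.load(open('cs.pkl','rb'))['top']['image'].astype(int)
for r in (167,168,169,170): print(r,(im[r,256:266,0]-im[r,256:266,2]).tolist(),(im[r,318:332,0]-im[r,318:332,2]).tolist())
for r in (176,180,184,188): print(r,im[r,312:336,1].tolist(), old[r,312:336,1].tolist())
Rz=R.from_euler('z',.046)
for y in (-.087,):
  f=np.array([.601,y,.01])
  for p in ([0,.14,.1],[-.01,.14,.1],[0,0,.1],[-.01,0,.1],[-.02,0,.055],[-.04,0,.055]): print(p,np.round(pix(t,f+Rz.apply(p)),2))
s=sense();print(s['position'],s['contact_force'])
E
```

```text
167 [-2, -3, -3, -3, -3, 17, 22, 23, 8, -4] [172, 113, 10, 48, 141, 171, 172, 125, 3, -10, -8, -9, -9, -8]
168 [-11, -12, -12, -10, 12, 160, 180, 179, 86, -13] [173, 159, 77, 86, 139, 170, 172, 143, 27, -7, -6, -7, -7, -6]
169 [-8, -8, -7, 0, 70, 164, 179, 178, 146, 26] [170, 162, 85, 86, 141, 171, 172, 144, 27, -6, -7, -8, -6, -6]
170 [-8, -8, -7, 1, 93, 160, 179, 178, 160, 79] [141, 129, 77, 79, 118, 141, 141, 108, 19, -4, -5, -5, -5, -6]
176 [102, 103, 103, 103, 103, 92, 39, 33, 24, 34, 58, 62, 63, 63, 67, 68, 69, 71, 73, 90, 120, 120, 119, 119] [108, 108, 107, 102, 74, 13, 13, 14, 15, 29, 51, 54, 56, 56, 59, 59, 62, 64, 65, 80, 108, 109, 106, 107]
180 [252, 252, 252, 252, 243, 111, 40, 16, 21, 23, 47, 62, 62, 66, 67, 68, 69, 72, 101, 204, 251, 251, 251, 251] [109, 109, 108, 108, 92, 16, 11, 14, 16, 24, 41, 55, 56, 57, 60, 60, 62, 65, 90, 184, 244, 244, 244, 243]
184 [119, 117, 116, 115, 107, 71, 25, 18, 17, 18, 39, 63, 65, 67, 68, 69, 71, 73, 75, 178, 251, 251, 251, 251] [110, 108, 108, 109, 94, 33, 14, 14, 14, 16, 33, 56, 58, 57, 60, 62, 63, 65, 67, 161, 244, 244, 244, 244]
188 [122, 123, 122, 121, 107, 58, 15, 16, 14, 19, 40, 69, 67, 67, 69, 71, 71, 74, 76, 143, 235, 251, 251, 251] [109, 110, 109, 108, 98, 53, 11, 13, 15, 16, 35, 62, 60, 60, 60, 61, 65, 66, 68, 127, 221, 244, 244, 244]
[0, 0.14, 0.1] [261.64 166.91]
[-0.01, 0.14, 0.1] [261.78 171.5 ]
[0, 0, 0.1] [326.5 165.9]
[-0.01, 0, 0.1] [326.77 170.45]
[-0.02, 0, 0.055] [322.29 178.93]
[-0.04, 0, 0.055] [322.78 187.67]
[ 0.58262843 -0.03188466  0.03208491] [-16.1199814   -1.12281799   9.60751903]
```

Measured gap at the stop is about 1.6 mm, within tolerance, and the push is 16 N back and about 9 N down. I'll hold one second to check that it's stable.

Request:
servo_tool(
  deltas=[
    [[0,0,0,0,0,0,1],[0,0,0,0,0,0,1],[0,0,0,0,0,0,1],[0,0,0,0,0,0,1],[0,0,0,0,0,0,1],[0,0,0,0,0,0,1],[0,0,0,0,0,0,1],[0,0,0,0,0,0,1]],
  ],
)

```text
time_s: 29.98
position: [0.5827, -0.0319, 0.0321]
tcp_rot: [-0.009, 0.913, 0.021, 0.406]
contact_force: [-17.1, -1.5, 9.9]
finger_gap: -0.0001
grip_force: 9.7
```

```bash
python3 - <<'E'
from h import *
import pickle
t=read_camera('top'); im=t['image'].astype(int)
Rz=R.from_euler('z',.046); f=np.array([.601,-.0855,.01])
for yy in (.05,.07,.09):
  c=int(round(pix(t,f+Rz.apply([-.005,yy,.1]))[0]))
  print(c,(im[162:184,c,0]-im[162:184,c,2]).tolist(),im[162:184,c,1].tolist(),[round(pix(t,f+Rz.apply(p))[1],1) for p in([.008,yy,.09],[0,yy,.1],[-.01,yy,.1],[-.01,yy,.041],[-.028,yy,.041])])
print(sense()['contact_force'],sense()['wrist_torque'])
E
```

```text
303 [-2, -5, -5, -2, 17, 174, 173, 172, 151, 97, 65, 67, 66, 66, -1, -17, -17, -16, -15, -18, -6, -16] [253, 250, 250, 253, 227, 122, 122, 122, 102, 63, 41, 41, 41, 42, 101, 128, 129, 127, 127, 231, 252, 238] [np.float64(163.7), np.float64(166.2), np.float64(170.8), np.float64(176.1), np.float64(183.9)]
294 [-2, -4, -5, -3, 14, 139, 173, 175, 163, 115, 67, 67, 67, 67, 17, -9, -16, -15, -14, -17, -8, -15] [253, 251, 250, 253, 234, 145, 121, 120, 111, 77, 41, 42, 41, 41, 83, 119, 128, 127, 128, 231, 250, 227] [np.float64(163.8), np.float64(166.4), np.float64(171.0), np.float64(176.3), np.float64(184.0)]
284 [-2, -3, -3, -3, 8, 100, 176, 176, 176, 135, 65, 67, 66, 68, 36, -2, -15, -16, -16, -15, -19, -5] [253, 253, 253, 253, 241, 167, 118, 118, 118, 87, 40, 40, 40, 41, 67, 109, 128, 127, 129, 129, 230, 252] [np.float64(163.9), np.float64(166.5), np.float64(171.1), np.float64(176.4), np.float64(184.2)]
[-17.05322739  -1.89967246   9.66397047] [-0.18821875  0.93054048 -0.10594444]
```

```bash
python3 -c "
from station import *
print(finish_job())"
```

```text
the job is handed in; nothing more can be done
None
```

I handed the job in at about 30 s. The baffle stands upright and, as far as the cameras show, flush with the fence, about 1.6 mm off the stop block; the fingers are still pressing it at about 17 N back and 10 N down, probably on the strip's front rather than the corner above it. It leaned freely at about 26° on the way. `finish_job()` gave no verdict.

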